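# Clear the vice bench after class: sort the pieces into their trays

## Task

Clear the bench: put both pine workpieces in the yellow tray, both hexagon nuts in the blue tray and the orange tape measure in the green tray. Set each thing down gently rather than dropping it, so that it rests on the floor of its tray with nothing on top of another and the nuts and workpieces flat; leave the glue bottle and the red sanding block standing where they are.

Things in the scene. Friction and masses are not known exactly. Their poses are not given: they have to be found in the camera images.
- tenon_mid (a point): Pine workpiece with a tenon: a pale wooden block 60 long x 32 wide x 30 high mm with a narrower tongue (24 long x 12 wide x 30 high mm) sticking out of one end, 84 mm long in all, about 50 g. The full-width block spans x = -42 to +18 mm, so it can be pinched across y at this point. It lies flat. This point is its centre, half-way up (15 mm above its underside) and half-way along its 84 mm; x runs along its length towards the joint end, y across its 32 mm width, z up.
- fork_mid (a point): Pine workpiece with a fork: like the other pale wooden block (60 x 32 x 30 mm) but ending in two prongs (each 24 long x 10 wide x 30 high mm, 12 mm slot between them), 84 mm long in all, about 50 g. The full-width block spans x = -42 to +18 mm, so it can be pinched across y at this point. It lies flat. This point is its centre, half-way up (15 mm above its underside) and half-way along its 84 mm; x runs along its length towards the joint end, y across its 32 mm width, z up.
- nut_bright_mid (a point): Bright steel nut. Large hexagon nut, 36 mm across the flats (42 over the corners), 22 mm high, 20 mm bore, about 110 g, lying flat. This point is its centre, half-way up (11 mm above its underside); z up; y is square to one pair of flats (and so is every direction 60 degrees on).
- nut_black_mid (a point): Blackened steel nut, otherwise as the bright one. Large hexagon nut, 36 mm across the flats (42 over the corners), 22 mm high, 20 mm bore, about 110 g, lying flat. This point is its centre, half-way up (11 mm above its underside); z up; y is square to one pair of flats (and so is every direction 60 degrees on).
- tape_mid (a point): Orange pocket tape measure with black round side discs, 62 long (x) x 34 thick (y) x 60 high (z) mm, about 220 g, standing on its narrow edge. This point is its centre, 30 mm above its underside; it can be pinched across y. A small steel hook shows at its +x end.
- tray_yellow: Yellow. Open tray, fixed to the bench, outside 130 (x) x 200 (y) x 30 high mm, walls and floor 5 mm thick (inside 120 x 190 mm, floor 5 mm above the bench). Origin at the centre of its underside, x across its short side, y along its long side, z up. Empty at the start.
- tray_blue: Blue. Open tray, fixed to the bench, outside 130 (x) x 200 (y) x 30 high mm, walls and floor 5 mm thick (inside 120 x 190 mm, floor 5 mm above the bench). Origin at the centre of its underside, x across its short side, y along its long side, z up. Empty at the start.
- tray_green: Green. Open tray, fixed to the bench, outside 130 (x) x 200 (y) x 30 high mm, walls and floor 5 mm thick (inside 120 x 190 mm, floor 5 mm above the bench). Origin at the centre of its underside, x across its short side, y along its long side, z up. Empty at the start.
- glue_mid (a point): White glue bottle with a blue cap, standing upright, 48 mm in diameter, 130 mm tall, loose. This point is on its axis, 65 mm above its underside; z up. It stays where it is.
- sander_mid (a point): Red sanding block on a grey base, 85 long (x) x 48 wide (y) x 42 high mm, loose, lying on the bench. This point is its centre, 21 mm above its underside. It stays where it is.

How it is judged:
At the end, for the whole second after the job is handed in: All five lie still in their own trays: centre within 50 mm (short way) and 85 mm (long way) of the tray's middle and at most 27 mm (workpieces), 21 mm (nuts) or 41 mm (tape) above its underside. Glue bottle upright; it and the sanding block within 25 mm of where they began (x of tenon_mid in the frame of tray_yellow between -0.05 and 0.05 m and y of tenon_mid in the frame of tray_yellow between -0.085 and 0.085 m and z of each of tenon_mid, fork_mid in the frame of tray_yellow below 0.027 m and linear speed of each of tenon, fork, nut_bright, nut_black, tape below 0.02 m/s and x of fork_mid in the frame of tray_yellow between -0.05 and 0.05 m and y of fork_mid in the frame of tray_yellow between -0.085 and 0.085 m and x of nut_bright_mid in the frame of tray_blue between -0.05 and 0.05 m and y of nut_bright_mid in the frame of tray_blue between -0.085 and 0.085 m and z of each of nut_bright_mid, nut_black_mid in the frame of tray_blue below 0.021 m and x of nut_black_mid in the frame of tray_blue between -0.05 and 0.05 m and y of nut_black_mid in the frame of tray_blue between -0.085 and 0.085 m and x of tape_mid in the frame of tray_green between -0.05 and 0.05 m and y of tape_mid in the frame of tray_green between -0.085 and 0.085 m and z of tape_mid in the frame of tray_green below 0.041 m and distance of each of glue_mid, sander_mid from where it was at the start of the episode below 0.025 m and angle between glue_mid's own z axis and vertical below 0.2 rad); the robot touches nothing.
It fails at once if the glue bottle is shifted by more than 25 mm or tipped over (distance of glue_mid from where it was at the start of the episode above 0.025 m or angle between glue_mid's own z axis and vertical above 0.35 rad).
It fails at once if the sanding block is shifted by more than 25 mm (distance of sander_mid from where it was at the start of the episode above 0.025 m).
It fails at once if a piece, nut or the tape measure is dropped or thrown (faster than 0.9 m/s, a fall of some 40 mm, with no finger on it) ((linear speed of tenon above 0.9 m/s and contact force between tenon and the fingers below 0.05 N) or (linear speed of fork above 0.9 m/s and contact force between fork and the fingers below 0.05 N) or (linear speed of nut_bright above 0.9 m/s and contact force between nut_bright and the fingers below 0.05 N) or (linear speed of nut_black above 0.9 m/s and contact force between nut_black and the fingers below 0.05 N) or (linear speed of tape above 0.9 m/s and contact force between tape and the fingers below 0.05 N)).
It also fails if it takes over 131 s, if anything falls off the work surface, if the arm or the gripper's body presses on something with over 40 N, if the wrist force passes 120 N, or if a joint passes its speed limit or range.

## Robot

A 6-joint arm with a two-finger parallel gripper is mounted at the origin on the work surface. World frame = base frame: x ahead of the robot, y to its left, z up, the work surface at z = 0. Lengths are in m, angles in rad, forces in N, time in s.
With the tool pointing down it reaches from about 0.35 to 0.775 m from the base axis. Payload 7.3 kg.
Tool frame: the origin (TCP) lies between the finger pads; the fingertips stand 8 mm ahead of it and the grasp point (between the pads) lies 11 mm behind it (robot.nose_length is the distance from the TCP to the fingertips, in m); z points along the fingers, y is the line along which they close (so a half turn about z gives the same grasp; the last joint's range is limited). The gripper opens to 92 mm and grips with 3 to 60 N. Pads are 19 mm wide; open, the fingers measure 130 mm over their backs; the gripper's body (75 mm by 190 mm) begins 47 mm behind the grasp point.
Start: joints at [1.203, 0.342, 1.524, -0, 1.275, -0.146], TCP at [0.115, 0.512, 0.235] pointing down, gripper open.
Joint ranges: [-2.53, 2.53], [-0.77, 2.02], [0.04, 2.7], [-1, 4.14], [0.28, 2.66], [-3.11, 3.11]. Speed limits (rad/s): [2.57, 2.57, 3.14, 3.14, 3.14, 3.14].

## Interface

Orientations are given as [roll, pitch, yaw] about the fixed x, y, z axes, in that order (R = Rz(yaw) Ry(pitch) Rx(roll)).
In Python, from cell import robot gives the robot as it stands. The module is installed in compiled form; this text tells all that it offers.
- The arm moves only by the shell command python3 -m jog 'ROWS' [FORCE]. ROWS is JSON, a list that holds one entry, the list of rows, each a list of 5 numbers: the gripper's target within -1 to 1 (fully open at 1, half-way at 0, shut at -1), then the shift along the tool's x, y, z in m, then the turn about the tool's z in rad. A call has 1 to 5 rows; each row is the pose to reach, as a shift and turn from the pose commanded when the call began, along the tool's axes at that moment; what a row does not reach only later rows make up. A row lasts 1/12 s, in which the tool goes at most 41.7 mm and 7.16 degrees, less where a joint would pass 70% of its speed; a pose out of reach is approached as far as the arm can. A call with a gripper value outside its range is refused whole. The fingers move at their own pace and stop on an object; FORCE is the grip in N (left out, the last holds). Time passes only in rows, so rows that repeat a pose let the fingers close. It gives the time, the measured TCP pose, the force, the opening and the grip force at its end, in the units of the state.
- robot.observe(): the state, without advancing time (a new reading comes with each control period).
- robot.read_camera(name): name is "scene" or "side" or "wrist"; returns the picture (384x512x3 uint8, red, green, blue); there is no depth.
- robot.camera_model(name): a dict with "camera_matrix" (3x3 intrinsics, pixels), "dist_coeffs" ([k1, k2, p1, p2, k3] as OpenCV has them; the pictures are not rectified), "position" and "attitude" of the camera in the world; the wrist camera has in their place "mount" (4x4, takes a point from camera to tool coordinates, whose origin is the TCP and whose axes are the flange's). Camera axes: x right, y down, z forward; pixel columns grow to the right and rows downward; lengths in m; the calibration is good to about 2 mm. A picture is of the moment at which its call begins: read the wrist's pose just before it. camera_model takes no time and is no camera call.
- robot.hand_in(): hands the job in; it is judged then, once.
The state is a dict: "time": time; "qpos": joint angles; "qvel": joint speeds; "joint_efforts": joint torques, N m; "tool_pos": TCP position; "tool_rot": TCP orientation; "contact_force": force on the tool from outside, world axes, zero at the start; "torque": the same for the moment, N m; "opening": finger opening in m; "grip_force": force on a finger pad.
Only numpy, scipy, OpenCV 4.12 (cv2) and the standard library are available. Lean on these libraries where they do the work, as an engineer would, in place of code of your own. Each camera call takes 0.05 s, during which the arm holds its last target. There are 200 camera calls.

## Working session

There is one attempt and no reset: what is moved stays moved. The work goes in short steps, Python scripts to look and compute and a shell command to move; the robot and the scene stay as the last step left them, time stands still between calls to the robot, and variables do not carry over. Pictures are saved under pics/ and viewed, at most 14 in all, crops included, and the job is handed in when it is done.

```bash
mkdir -p pics; cat > h.py <<'E'
import numpy as np, cv2
from cell import robot
from scipy.spatial.transform import Rotation as Ro
def cam(n):
    m=robot.camera_model(n);K=np.array(m["camera_matrix"]);d=np.array(m["dist_coeffs"],float)
    if n=="wrist":
        s=robot.observe();T=np.eye(4);T[:3,:3]=rot(s["tool_rot"]);T[:3,3]=s["tool_pos"]
        M=T@np.array(m["mount"]);return K,d,M[:3,:3],M[:3,3]
    return K,d,rot(m["attitude"]),np.array(m["position"])
def rot(a):
    a=np.array(a,float)
    return a if a.shape==(3,3) else Ro.from_euler("xyz",a).as_matrix()
def cast(c,px,z):
    K,d,R,p=c;u=cv2.undistortPoints(np.array(px,float).reshape(-1,1,2),K,d)[:,0]
    r=np.c_[u,np.ones(len(u))]@R.T
    return p+r*((z-p[2])/r[:,2])[:,None]
def topdown(n,img,c,z,x0,x1,y0,y1,s=1000):
    # metric map of plane z: row down = -x, col right = -y
    X,Y=np.meshgrid(np.arange(x1,x0,-1/s),np.arange(y1,y0,-1/s),indexing="ij")
    K,d,R,p=c;P=np.stack([X,Y,np.full_like(X,z)],-1).reshape(-1,3)
    uv=cv2.projectPoints(P,cv2.Rodrigues(R.T)[0],-R.T@p,K,d)[0].reshape(X.shape+(2,)).astype(np.float32)
    return cv2.remap(img,uv[...,0],uv[...,1],cv2.INTER_LINEAR)
def shot(n,f):
    c=cam(n);i=robot.read_camera(n);cv2.imwrite("pics/"+f,i[:,:,::-1]);return c,i
E
python3 - <<'E'
from h import *
for n in ("scene","side","wrist"):
    m=robot.camera_model(n);print(n,m)
s=robot.observe();print(s)
a=[shot(n,n+"0.png")[1] for n in ("scene","side","wrist")]
E
```

```text
scene {'camera_matrix': array([[387.57901477,   0.        , 260.7521324 ],
       [  0.        , 387.57901477, 188.21000529],
       [  0.        ,   0.        ,   1.        ]]), 'dist_coeffs': array([-0.03389988,  0.        ,  0.        ,  0.        ,  0.        ]), 'position': array([0.94842435, 0.72079939, 0.74975388]), 'attitude': array([-2.26406368,  0.01899083,  2.62490228])}
side {'camera_matrix': array([[415.97951475,   0.        , 253.45053552],
       [  0.        , 415.97951475, 199.11174041],
       [  0.        ,   0.        ,   1.        ]]), 'dist_coeffs': array([-0.12687749,  0.        ,  0.        ,  0.        ,  0.        ]), 'position': array([-0.00890054, -0.78890265,  0.9149038 ]), 'attitude': array([-2.27961759, -0.00448437, -0.6101932 ])}
wrist {'camera_matrix': array([[335.13517492,   0.        , 253.50830098],
       [  0.        , 335.13517492, 190.96670443],
       [  0.        ,   0.        ,   1.        ]]), 'dist_coeffs': array([-0.0873745,  0.       ,  0.       ,  0.       ,  0.       ]), 'mount': array([[-1.16838935e-04, -9.69047547e-01, -2.46874133e-0
[... 265 characters left out ...]
  1.00000000e+00]])}
{'time': 0.0, 'qpos': array([ 1.20301730e+00,  3.42739327e-01,  1.52499424e+00, -7.26920152e-06,
        1.27536405e+00, -1.46006618e-01]), 'qvel': array([ 0.00036959, -0.00032562, -0.00115663, -0.00045619,  0.0008467 ,
        0.00119803]), 'joint_efforts': array([ 2.60727698e-03, -4.31229007e+01, -2.44221765e+01,  7.21044489e-02,
        5.57627971e-02, -1.23198015e-04]), 'tool_pos': array([0.11532622, 0.51179286, 0.23404427]), 'tool_rot': array([-3.14010269e+00, -2.12078363e-04,  2.91982221e+00]), 'contact_force': array([-0.59519181, -0.66367609,  0.30292133]), 'torque': array([-0.00419726, -0.00039906, -0.01283796]), 'grip_force': 0.0, 'opening': 0.09240546711831127}
```

View pics/scene0.png

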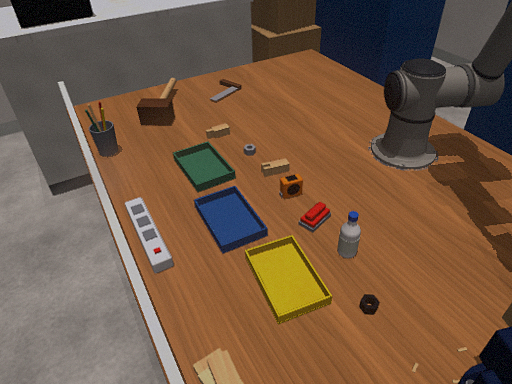

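View pics/side0.png

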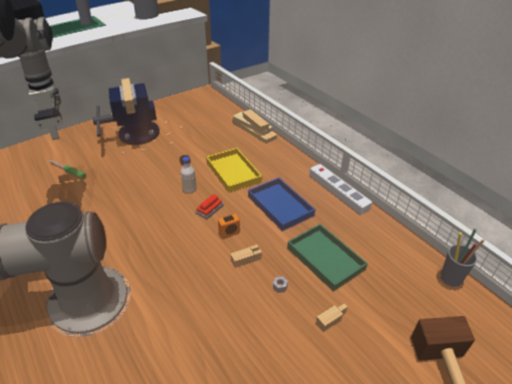

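Scene view: the tenon piece is near (217,131), fork (275,168), bright nut (250,149), black nut (370,304), tape (291,186), sander (315,216), glue (349,238). Trays run green, blue, yellow. In the side view: tenon (332,316), fork (246,255), bright nut (280,284), tape (229,225).

```bash
python3 - <<'E'
from h import *
def pr(n,p,z): print(n,np.round(cast(cam(n),p,z),3).tolist())
print("scene tenon fork nutb nutk tape sander gluebase"); 
for p,z in [((217,131),.015),((275,168),.015),((250,149),.011),((370,304),.011),((291,186),.03),((315,216),.021),((348,252),0)]: pr("scene",[p],z)
for p,z in [((332,316),.015),((246,255),.015),((280,284),.011),((229,225),.03),((209,206),.021),((188,190),0)]: pr("side",[p],z)
# trays by colour, rim at z=.03
for n in ("scene","side"):
    im=cv2.imread(f"pics/{n}0.png");h=cv2.cvtColor(im,cv2.COLOR_BGR2HSV)
    for t,a,b,roi in (("yel",(24,150,100),(34,255,255),None),("blue",(105,120,40),(122,255,255),None),("grn",(55,80,30),(85,255,200),None)):
        m=cv2.inRange(h,a,b)
        cs=cv2.findContours(m,0,2)[0]
        for c in sorted(cs,key=cv2.contourArea)[::-1][:2]:
            x=cv2.boundingRect(c)
            P=cast(cam(n),cv2.convexHull(c)[:,0],.03)[:,:2].astype(np.float32)*1000
            print(n,t,x,np.round(cv2.minAreaRect(P)[0]),np.round(cv2.minAreaRect(P)[1]),cv2.minAreaRect(P)[2])
    i=topdown(n,im,cam(n),.03,.2,.8,-.35,.5,900);cv2.imwrite(f"pics/td_{n}.png",i)
E
```

```text
scene tenon fork nutb nutk tape sander gluebase
scene [[0.499, -0.419, 0.015]]
scene [[0.436, -0.119, 0.015]]
scene [[0.45, -0.26, 0.011]]
scene [[0.512, 0.409, 0.011]]
scene [[0.451, -0.003, 0.03]]
scene [[0.459, 0.129, 0.021]]
scene [[0.451, 0.261, 0.0]]
side [[0.499, -0.417, 0.015]]
side [[0.437, -0.121, 0.015]]
side [[0.455, -0.258, 0.011]]
side [[0.455, -0.002, 0.03]]
side [[0.454, 0.117, 0.021]]
side [[0.447, 0.252, 0.0]]
scene yel (245, 236, 87, 80) [632. 252.] [200. 129.] 82.72550201416016
scene yel (101, 108, 2, 2) [ 830. -794.] [10.  4.] 78.34136962890625
scene blue (315, 0, 130, 86) [-800. -868.] [1457.  889.] 52.605812072753906
scene blue (194, 186, 73, 62) [662.  12.] [207. 134.] 88.51939392089844
scene grn (176, 142, 59, 44) [ 630. -237.] [134. 229.] 1.0306646823883057
scene grn (89, 116, 10, 16) [ 883. -691.] [  6. 134.] 3.0514581203460693
side yel (208, 154, 49, 32) [621. 249.] [197. 113.] 82.50032043457031
side yel (255, 169, 6, 8) [681. 165.] [44.  6.] 74.60834503173828
side blue (210, 0, 59, 70) [1490. 1549.] [1388.  462.] 55.01191329956055
side blue (255, 185, 53, 39) [647. -10.] [167. 101.] 87.85154724121094
side grn (295, 232, 62, 45) [ 614. -262.] [168.  99.] 89.97842407226562
side grn (51, 17, 53, 20) [ 625. 2297.] [250. 354.] 88.12646484375
```

View pics/td_side.png

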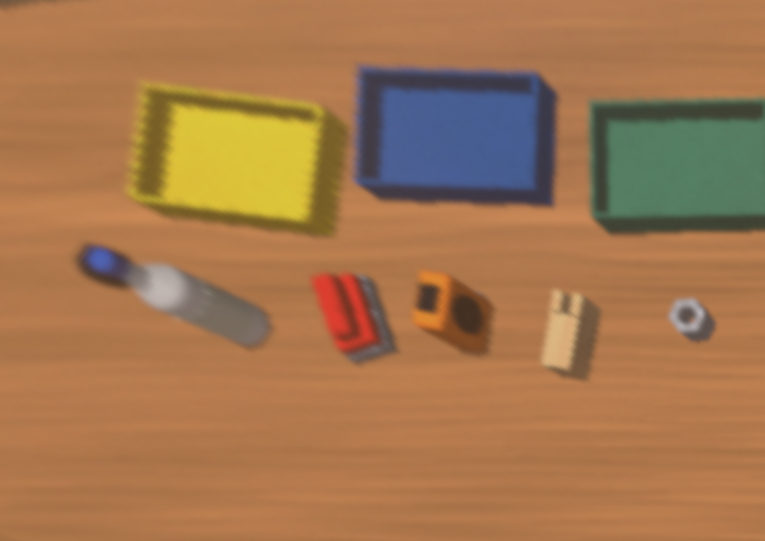

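View pics/td_scene.png

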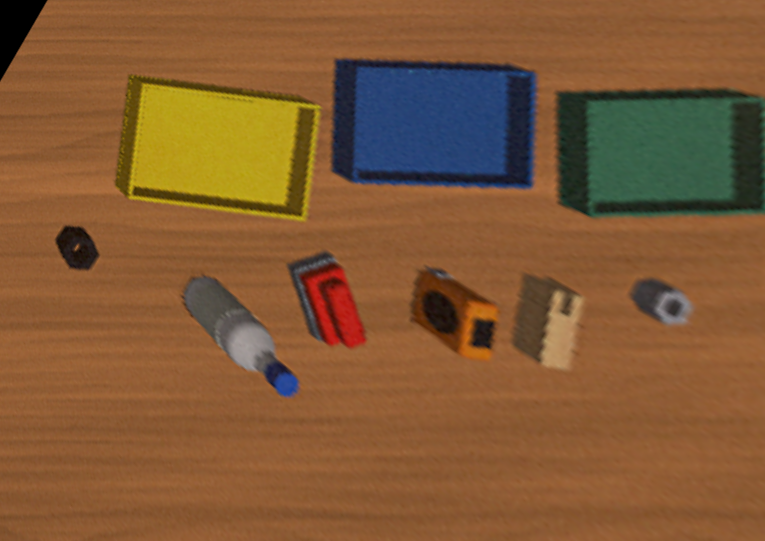

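The rectified maps show, with y = 0.5 - col/900 and x = 0.8 - row/900, the yellow tray centre at about (222,149), blue (447,127) and green (680,158). The black nut is at (77,248). I'll add a helper that works out tool-axis shifts, then start with the black nut.

```bash
cat >> h.py <<'E'
def rel(x,y,z,yaw=None):
    s=robot.observe();R=rot(s["tool_rot"]);d=R.T@(np.array([x,y,z])-s["tool_pos"])
    t=0 if yaw is None else -((yaw-np.arctan2(R[1,0],R[0,0])+np.pi/2)%np.pi-np.pi/2)
    print("t%.2f shift"%s["time"],np.round(d,4),"turn %.3f"%t,"yaw %.3f"%np.arctan2(R[1,0],R[0,0]))
E
python3 -c "
from h import *
rel(.512,.409,.2)"
```

```text
t0.15 shift [-0.4096 -0.0131  0.0342] turn 0.000 yaw 2.920
```

```bash
python3 -m jog '[[[0,-0.04,0,0,0],[0,-0.08,0,0,0],[0,-0.12,0,0,0],[0,-0.16,0,0.01,0],[0,-0.2,0,0.02,0]]]' 20
python3 -m jog '[[[0,-0.04,0,0,0],[0,-0.08,0,0,0],[0,-0.12,0,0,0],[0,-0.16,-0.007,0.01,0],[0,-0.2,-0.013,0.014,0]]]'
python3 -m jog '[[[0,-0.01,0,0,0],[0,-0.01,0,0,0],[0,-0.01,0,0,0],[0,-0.01,0,0,0]]]'
python3 -c "
from h import *
rel(.512,.409,.2)
c,i=shot('wrist','w1.png');print(cast(c,[[256,192]],.011))
cv2.imwrite('pics/w1t.png',topdown('w',i,c,.022,.46,.57,.35,.47,4000)[:,:,::-1])"
```

```text
time: 0.57
tool_pos: [0.3124, 0.4677, 0.2149]
tool_rot: [3.14, 0.001, 2.92]
contact_force: [-0.2, 1.2, 0.2]
opening: 0.0631
grip_force: 0.0
time: 0.98
tool_pos: [0.5042, 0.4104, 0.1995]
tool_rot: [-3.141, -0.001, 2.92]
contact_force: [-0.3, 0.4, 0.3]
opening: 0.0464
grip_force: 0.0
time: 1.32
tool_pos: [0.5113, 0.41, 0.2008]
tool_rot: [3.142, -0.001, 2.921]
contact_force: [-0.4, -0.0, -0.2]
opening: 0.0461
grip_force: 0.0
t1.32 shift [-0.0009 -0.0008  0.0008] turn 0.000 yaw 2.921
[[0.53318896 0.40735399 0.011     ]]
```

View pics/w1t.png

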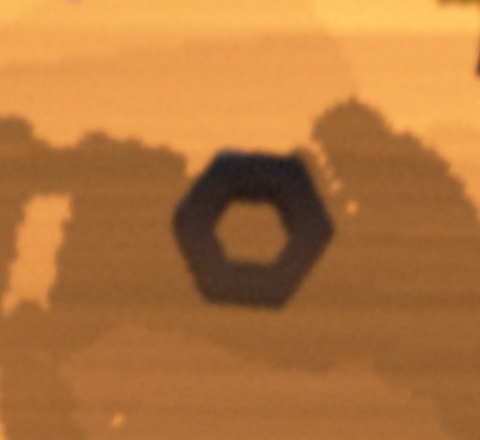

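The nut is centred at map (253,229), so (0.513, 0.407). Its corners lie almost along world y, so the tool yaw should be about 2.54 (turn +0.38).

```bash
python3 -c "
from h import *
rel(.513,.407,.011,2.541)"
```

```text
t1.37 shift [-0.0027 -0.0028  0.1901] turn 0.380 yaw 2.921
```

```bash
python3 -m jog '[[[0.3,-0.0027,-0.0028,0.03,0.1],[0.3,-0.0027,-0.0028,0.07,0.2],[0.3,-0.0027,-0.0028,0.1,0.3],[0.3,-0.0027,-0.0028,0.13,0.38],[0.3,-0.0027,-0.0028,0.15,0.38]]]' 25
python3 -m jog '[[[0.3,0,0,0.02,0],[0.3,0,0,0.035,0],[0.3,0,0,0.04,0],[0.3,0,0,0.04,0]]]' 
python3 -m jog '[[[-1,0,0,0,0],[-1,0,0,0,0],[-1,0,0,0,0],[-1,0,0,0,0],[-1,0,0,0,0]]]' 25
python3 -m jog '[[[-1,0,0,-0.02,0],[-1,0,0,-0.05,0],[-1,0,0,-0.08,0],[-1,0,0,-0.11,0],[-1,0,0,-0.14,0]]]' 
python3 -c "
from h import *
rel(.658,.049,.12,3.14)"
```

```text
time: 1.78
tool_pos: [0.5119, 0.4064, 0.0483]
tool_rot: [-3.139, -0.001, 2.538]
contact_force: [0.1, -0.6, 1.0]
opening: 0.06
grip_force: 0.0
time: 2.12
tool_pos: [0.5129, 0.4066, 0.0101]
tool_rot: [-3.14, -0.001, 2.542]
contact_force: [0.5, 0.4, 0.8]
opening: 0.0599
grip_force: 0.0
time: 2.53
tool_pos: [0.515, 0.4063, 0.0118]
tool_rot: [3.14, 0.001, 2.54]
contact_force: [-1.1, -0.9, 3.9]
opening: 0.0355
grip_force: 25.0
time: 2.95
tool_pos: [0.5143, 0.4057, 0.1521]
tool_rot: [-3.141, -0.0, 2.54]
contact_force: [0.1, 0.8, -1.2]
opening: 0.0357
grip_force: 25.0
t2.95 shift [-0.3204 -0.2126  0.0321] turn -0.600 yaw 2.540
```

```bash
python3 -m jog '[[[-1,-0.025,-0.017,0,0],[-1,-0.055,-0.037,0,0],[-1,-0.085,-0.057,0,0],[-1,-0.115,-0.077,0,0],[-1,-0.145,-0.096,0,0]]]' 
python3 -m jog '[[[-1,-0.03,-0.02,0,0],[-1,-0.06,-0.04,0,0],[-1,-0.09,-0.06,0,0],[-1,-0.12,-0.08,0,0],[-1,-0.15,-0.1,0,0]]]' 
python3 -m jog '[[[-1,-0.0254,-0.0166,0,-0.1],[-1,-0.0254,-0.0166,0,-0.2],[-1,-0.0254,-0.0166,0,-0.3],[-1,-0.0254,-0.0166,0,-0.4],[-1,-0.0254,-0.0166,0,-0.5]]]' 
python3 -m jog '[[[-1,0,0,0,-0.1],[-1,0,0,0,-0.1],[-1,0,0,0,-0.1]]]' 
python3 -c "
from h import *
rel(.658,.049,.017,3.14)
c,i=shot('wrist','w2.png')
cv2.imwrite('pics/w2t.png',topdown('w',i,c,.03,.55,.78,-.12,.17,2000)[:,:,::-1])"
```

```text
time: 3.37
tool_pos: [0.5799, 0.2431, 0.1508]
tool_rot: [-3.141, -0.0, 2.54]
contact_force: [0.3, -0.8, -0.4]
opening: 0.0358
grip_force: 25.0
time: 3.78
tool_pos: [0.647, 0.0755, 0.1507]
tool_rot: [-3.142, -0.0, 2.54]
contact_force: [0.7, 0.5, -1.6]
opening: 0.036
grip_force: 25.0
time: 4.2
tool_pos: [0.6581, 0.0488, 0.1504]
tool_rot: [3.142, -0.001, 3.044]
contact_force: [-0.1, -0.6, -1.3]
opening: 0.0357
grip_force: 25.0
time: 4.45
tool_pos: [0.6582, 0.0492, 0.1506]
tool_rot: [3.141, -0.0, 3.137]
contact_force: [-0.5, 0.3, -1.5]
opening: 0.0358
grip_force: 25.0
t4.45 shift [ 0.0002 -0.0002  0.1336] turn -0.003 yaw 3.137
```

View pics/w2t.png

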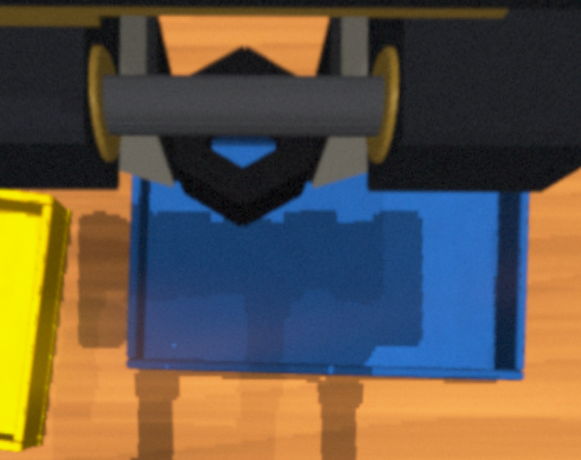

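The held nut sits over the tray. The tray's rims run cols 130–525 with the near rim at row 370, so its centre is (0.660, 0.006), as expected. Lowering now.

```bash
python3 -m jog '[[[-1,0,0,0.025,0],[-1,0,0,0.05,0],[-1,0,0,0.075,0],[-1,0,0,0.1,0],[-1,0,0,0.115,0]]]' 
python3 -m jog '[[[-1,0,0,0.008,0],[-1,0,0,0.014,0],[-1,0,0,0.018,0],[-1,0,0,0.018,0],[-1,0,0,0.018,0]]]'
python3 -m jog '[[[0,0,0,0,0],[0.05,0,0,0,0],[0.05,0,0,0,0],[0.05,0,0,0,0]]]'
python3 -m jog '[[[0.05,0,0,-0.02,0],[0.05,0,0,-0.05,0],[0.05,0,0,-0.09,0],[0.05,0,0,-0.13,0],[0.05,0,0,-0.17,0]]]'
python3 -c "
from h import *
rel(.453,-.003,.2)"
```

```text
time: 4.92
tool_pos: [0.6569, 0.0494, 0.0328]
tool_rot: [3.141, -0.004, 3.137]
contact_force: [-0.4, 0.8, -1.8]
opening: 0.0355
grip_force: 25.0
time: 5.33
tool_pos: [0.659, 0.0493, 0.0187]
tool_rot: [3.142, 0.002, 3.139]
contact_force: [0.5, -1.2, -2.2]
opening: 0.036
grip_force: 25.0
time: 5.67
tool_pos: [0.6587, 0.0494, 0.0184]
tool_rot: [3.142, 0.001, 3.14]
contact_force: [-0.3, -0.2, -0.2]
opening: 0.0479
grip_force: 0.0
time: 6.08
tool_pos: [0.658, 0.0494, 0.1897]
tool_rot: [3.141, -0.0, 3.14]
contact_force: [1.0, -0.8, -0.6]
opening: 0.0483
grip_force: 0.0
t6.08 shift [ 0.2049 -0.0527 -0.0103] turn 0.000 yaw 3.140
```

```bash
python3 -m jog '[[[0.3,0.03,-0.018,-0.01,0],[0.3,0.065,-0.036,-0.02,0],[0.3,0.1,-0.055,-0.03,0],[0.3,0.135,-0.074,-0.04,0],[0.3,0.17,-0.09,-0.04,0]]]' 
python3 -m jog '[[[0.3,0.03,-0.015,0,0],[0.3,0.035,-0.018,0,0],[0.3,0.035,-0.018,0,0],[0.3,0.035,-0.018,0,0]]]'
python3 -c "
from h import *
rel(.453,-.003,.2)
c,i=shot('wrist','w3.png')
cv2.imwrite('pics/w3t.png',np.vstack([topdown('w',i,c,.06,.40,.51,-.18,.07,2500),topdown('w',i,c,.03,.39,.50,-.18,.07,2500)])[:,:,::-1])"
```

```text
time: 6.5
tool_pos: [0.4873, -0.0414, 0.2298]
tool_rot: [-3.14, 0.004, 3.14]
contact_force: [0.7, -0.0, 0.2]
opening: 0.0597
grip_force: 0.0
time: 6.83
tool_pos: [0.4539, -0.0584, 0.2284]
tool_rot: [-3.141, 0.002, 3.139]
contact_force: [0.3, -0.4, -0.1]
opening: 0.0598
grip_force: 0.0
t6.83 shift [0.0012 0.0554 0.0284] turn 0.000 yaw 3.139
```

View pics/w3t.png

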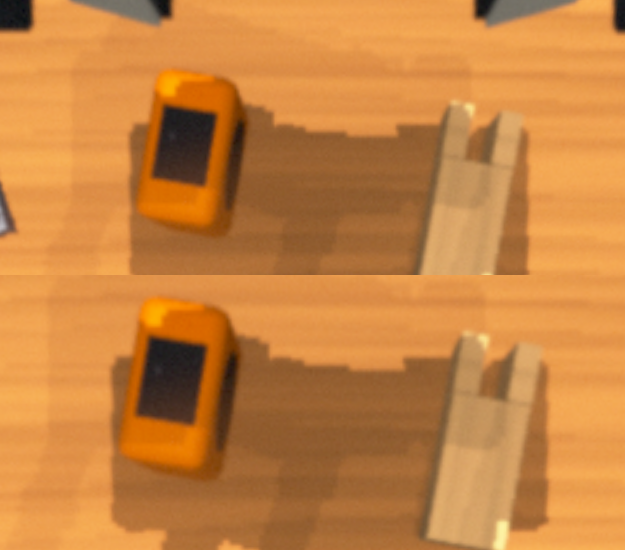

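Tape: the top-face centre is map (188,149), so (0.451, -0.005) at yaw about -0.15. Fork: centre (482,166) in the lower map, so (0.434, -0.123) at yaw about -0.19. The tape goes first.

```bash
python3 -m jog '[[[0.3,0.003,0.025,0,0.08],[0.3,0.003,0.0535,0,0.15],[0.3,0.003,0.0535,0.03,0.15],[0.3,0.003,0.0535,0.06,0.15],[0.3,0.003,0.0535,0.09,0.15]]]' 30
python3 -m jog '[[[0.3,0,0,0.03,0],[0.3,0,0,0.06,0],[0.3,0,0,0.09,0],[0.3,0,0,0.11,0],[0.3,0,0,0.119,0]]]'
python3 -m jog '[[[0.3,0,0,0,0],[-1,0,0,0,0],[-1,0,0,0,0],[-1,0,0,0,0],[-1,0,0,0,0]]]'
python3 -m jog '[[[-1,0,0,0,0],[-1,0,0,-0.02,0],[-1,0,0,-0.05,0],[-1,0,0,-0.08,0],[-1,0,0,-0.11,0]]]'
python3 -c "
from h import *
rel(.623,-.256,.13,3.14)"
```

```text
time: 7.3
tool_pos: [0.4518, -0.0035, 0.1367]
tool_rot: [3.141, 0.002, 2.992]
contact_force: [-0.2, -0.9, -0.2]
opening: 0.0594
grip_force: 0.0
time: 7.72
tool_pos: [0.4498, -0.0038, 0.0156]
tool_rot: [3.141, -0.004, 2.991]
contact_force: [-1.6, 0.5, -0.9]
opening: 0.0596
grip_force: 0.0
time: 8.13
tool_pos: [0.4511, -0.0049, 0.0198]
tool_rot: [3.142, 0.003, 2.99]
contact_force: [0.3, 0.5, 0.0]
opening: 0.0374
grip_force: 0.2
time: 8.55
tool_pos: [0.4497, -0.0048, 0.1301]
tool_rot: [3.142, -0.001, 2.99]
contact_force: [0.1, 0.6, -1.7]
opening: 0.034
grip_force: 30.0
t8.55 shift [-2.093e-01 -2.221e-01 -1.000e-04] turn -0.150 yaw 2.990
```

```bash
python3 -m jog '[[[-1,-0.02,-0.021,0,0],[-1,-0.043,-0.046,0,0],[-1,-0.067,-0.071,0,0],[-1,-0.09,-0.096,0,0],[-1,-0.114,-0.121,0,0]]]' 
python3 -m jog '[[[-1,-0.024,-0.025,0,0],[-1,-0.048,-0.05,0,0],[-1,-0.072,-0.075,0,0],[-1,-0.095,-0.1,0,-0.07],[-1,-0.095,-0.101,0,-0.15]]]' 
python3 -m jog '[[[-1,0,0,0,0],[-1,0,0,0,0],[-1,0,0,0,0]]]' 
python3 -c "
from h import *
rel(.623,-.256,.027,3.14)
c,i=shot('wrist','w4.png')
m=cv2.inRange(cv2.cvtColor(i,cv2.COLOR_RGB2HSV),(60,80,30),(85,255,255))
k=max(cv2.findContours(m,0,2)[0],key=cv2.contourArea);P=cast(c,k[:,0],.03);print(P.min(0),P.max(0))"
```

```text
time: 8.97
tool_pos: [0.545, -0.143, 0.1291]
tool_rot: [3.141, 0.0, 2.99]
contact_force: [1.0, 0.7, -2.4]
opening: 0.0338
grip_force: 30.0
time: 9.38
tool_pos: [0.6252, -0.2613, 0.128]
tool_rot: [-3.139, 0.002, 3.14]
contact_force: [-3.0, 0.7, -1.3]
opening: 0.034
grip_force: 30.0
time: 9.63
tool_pos: [0.6227, -0.2548, 0.1287]
tool_rot: [3.141, -0.001, 3.138]
contact_force: [0.0, 0.8, -2.2]
opening: 0.0338
grip_force: 30.0
t9.63 shift [-0.0004 -0.0012  0.1017] turn -0.002 yaw 3.138
[ 0.56097354 -0.35308021  0.03      ] [ 0.64954204 -0.15487109  0.03      ]
```

The tray's bounds confirm a centre of about (0.626, -0.254). Lowering the tape, then heading to the fork.

```bash
python3 -m jog '[[[-1,0,0,0.025,0],[-1,0,0,0.05,0],[-1,0,0,0.075,0],[-1,0,0,0.09,0],[-1,0,0,0.097,0]]]' 
python3 -m jog '[[[-1,0,0,0.004,0],[-1,0,0,0.006,0],[-1,0,0,0.006,0],[-1,0,0,0.006,0]]]'
python3 -m jog '[[[0,0,0,0,0],[0.05,0,0,0,0],[0.05,0,0,0,0],[0.05,0,0,0,0]]]'
python3 -m jog '[[[0.05,0,0,-0.02,0],[0.05,0,0,-0.05,0],[0.05,0,0,-0.09,0],[0.05,0,0,-0.13,0],[0.05,0,0,-0.15,0]]]'
python3 -c "
from h import *
rel(.434,-.123,.15,2.953)"
```

```text
time: 10.1
tool_pos: [0.6218, -0.2541, 0.0293]
tool_rot: [3.139, -0.004, 3.14]
contact_force: [0.4, -0.1, -2.1]
opening: 0.0338
grip_force: 30.0
time: 10.43
tool_pos: [0.624, -0.256, 0.0271]
tool_rot: [-3.141, 0.002, 3.14]
contact_force: [0.5, 0.3, -1.8]
opening: 0.034
grip_force: 30.0
time: 10.77
tool_pos: [0.6236, -0.256, 0.0263]
tool_rot: [-3.141, 0.001, 3.14]
contact_force: [-0.6, 0.3, 0.3]
opening: 0.048
grip_force: 0.0
time: 11.18
tool_pos: [0.6248, -0.2567, 0.1817]
tool_rot: [-3.138, 0.007, 3.14]
contact_force: [0.2, -1.0, 0.2]
opening: 0.0484
grip_force: 0.0
t11.18 shift [0.1912 0.1335 0.0299] turn 0.187 yaw 3.140
```

```bash
python3 -m jog '[[[0.3,0.03,0.021,0,0],[0.3,0.063,0.044,0,0],[0.3,0.096,0.067,0,0],[0.3,0.13,0.091,0,0],[0.3,0.16,0.112,0.01,0]]]' 
python3 -m jog '[[[0.3,0.03,0.0215,0.02,0.09],[0.3,0.031,0.0215,0.05,0.187],[0.3,0.031,0.0215,0.08,0.187],[0.3,0.031,0.0215,0.08,0.187],[0.3,0.031,0.0215,0.08,0.187]]]'
python3 -c "
from h import *
rel(.434,-.123,.012,2.953)
c,i=shot('wrist','w5.png')
t=topdown('w',i,c,.03,.38,.49,-.18,-.07,4000);cv2.imwrite('pics/w5t.png',t[:,:,::-1])"
```

```text
time: 11.6
tool_pos: [0.4622, -0.1426, 0.1672]
tool_rot: [-3.14, 0.003, 3.14]
contact_force: [0.4, 0.1, 1.0]
opening: 0.0592
grip_force: 0.0
time: 12.02
tool_pos: [0.4321, -0.1218, 0.0855]
tool_rot: [3.141, -0.002, 2.953]
contact_force: [0.4, -0.5, 0.9]
opening: 0.0599
grip_force: 0.0
t12.02 shift [-0.0022 -0.0009  0.0735] turn 0.000 yaw 2.953
```

View pics/w5t.png

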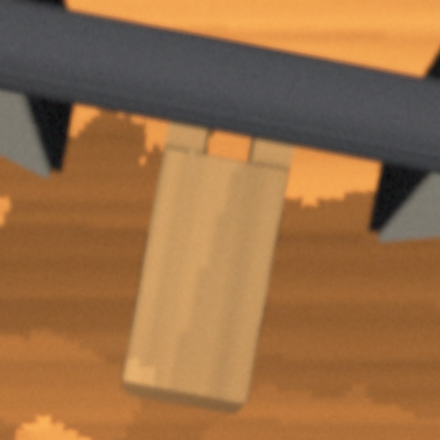

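The fork centre is at map (215,228), so (0.433, -0.124), and it lies square between the fingers. Grasping it.

```bash
python3 -m jog '[[[0.3,-0.001,-0.001,0.02,0],[0.3,-0.001,-0.001,0.04,0],[0.3,-0.001,-0.001,0.06,0],[0.3,-0.001,-0.001,0.0725,0],[0.3,-0.001,-0.001,0.0725,0]]]' 20
python3 -m jog '[[[-1,0,0,0,0],[-1,0,0,0,0],[-1,0,0,0,0],[-1,0,0,0,0],[-1,0,0,0,0]]]'
python3 -m jog '[[[-1,0,0,-0.02,0],[-1,0,0,-0.05,0],[-1,0,0,-0.08,0],[-1,0,0,-0.12,0],[-1,0,0,-0.15,0]]]'
python3 -c "
from h import *
rel(.626,.207,.16,3.0)"
```

```text
time: 12.48
tool_pos: [0.4336, -0.1235, 0.0128]
tool_rot: [3.141, -0.001, 2.953]
contact_force: [-0.2, 1.1, 1.0]
opening: 0.0597
grip_force: 0.0
time: 12.9
tool_pos: [0.4339, -0.1234, 0.014]
tool_rot: [-3.141, 0.002, 2.953]
contact_force: [0.0, 0.4, 5.5]
opening: 0.0319
grip_force: 20.0
time: 13.32
tool_pos: [0.4334, -0.1232, 0.166]
tool_rot: [-3.141, 0.002, 2.953]
contact_force: [1.0, -0.5, -0.8]
opening: 0.0315
grip_force: 20.0
t13.32 shift [-0.1272  0.3605  0.0061] turn -0.047 yaw 2.953
```

```bash
python3 -m jog '[[[-1,-0.01,0.028,0,0],[-1,-0.022,0.062,0,0],[-1,-0.034,0.097,0,0],[-1,-0.046,0.132,0,0],[-1,-0.058,0.167,0,0]]]' 
python3 -m jog '[[[-1,-0.012,0.035,0,0],[-1,-0.024,0.07,0,0],[-1,-0.036,0.105,0,0],[-1,-0.048,0.14,0,0],[-1,-0.06,0.17,0,0]]]' 
python3 -m jog '[[[-1,-0.009,0.0235,0,-0.047],[-1,-0.009,0.0235,0,-0.047],[-1,-0.009,0.0235,0,-0.047],[-1,-0.009,0.0235,0,-0.047]]]' 
python3 -c "
from h import *
rel(.626,.207,.0185,3.0)
c,i=shot('wrist','w6.png')
m=cv2.inRange(cv2.cvtColor(i,cv2.COLOR_RGB2HSV),(23,150,90),(34,255,255))
k=max(cv2.findContours(m,0,2)[0],key=cv2.contourArea);P=cast(c,cv2.convexHull(k)[:,0],.03)[:,:2];
print(np.round(cv2.approxPolyDP((P*1000).astype(np.float32),8,True)[:,0]).tolist())"
```

```text
time: 13.73
tool_pos: [0.5221, 0.0316, 0.1637]
tool_rot: [3.141, 0.001, 2.952]
contact_force: [-0.3, -1.1, -0.1]
opening: 0.0318
grip_force: 20.0
time: 14.15
tool_pos: [0.6128, 0.1882, 0.1633]
tool_rot: [3.141, -0.0, 2.954]
contact_force: [-0.1, -0.7, -0.8]
opening: 0.0317
grip_force: 20.0
time: 14.48
tool_pos: [0.6251, 0.2065, 0.1629]
tool_rot: [-3.141, -0.001, 2.999]
contact_force: [0.2, -0.6, -0.1]
opening: 0.032
grip_force: 20.0
t14.48 shift [-0.001   0.0007  0.1444] turn -0.001 yaw 2.999
[[581.0, 358.0], [676.0, 345.0], [654.0, 148.0], [555.0, 160.0]]
```

The near-rim corners put the yellow tray centre at (0.632, 0.251) with yaw -0.13. That matches, so I'll lower the fork.

```bash
python3 -m jog '[[[-1,0,0,0.03,0],[-1,0,0,0.06,0],[-1,0,0,0.09,0],[-1,0,0,0.115,0],[-1,0,0,0.13,0]]]' 
python3 -m jog '[[[-1,0,0,0.007,0],[-1,0,0,0.012,0],[-1,0,0,0.0145,0],[-1,0,0,0.0145,0],[-1,0,0,0.0145,0]]]'
python3 -m jog '[[[0,0,0,0,0],[0.05,0,0,0,0],[0.05,0,0,0,0],[0.05,0,0,0,0]]]'
python3 -m jog '[[[0.05,0,0,-0.02,0],[0.05,0,0,-0.05,0],[0.05,0,0,-0.09,0],[0.05,0,0,-0.13,0],[0.05,0,0,-0.17,0]]]'
python3 -c "
from h import *
rel(.453,-.259,.18)"
```

```text
time: 14.95
tool_pos: [0.6238, 0.2052, 0.0305]
tool_rot: [-3.14, -0.004, 2.998]
contact_force: [-0.5, -0.2, -0.3]
opening: 0.0321
grip_force: 20.0
time: 15.37
tool_pos: [0.6265, 0.2071, 0.0201]
tool_rot: [3.141, 0.002, 2.999]
contact_force: [0.1, 0.3, -0.6]
opening: 0.0319
grip_force: 20.0
time: 15.7
tool_pos: [0.6259, 0.2072, 0.0191]
tool_rot: [3.141, 0.001, 3.0]
contact_force: [0.9, 0.3, 0.6]
opening: 0.0477
grip_force: 0.0
time: 16.12
tool_pos: [0.6253, 0.2071, 0.1905]
tool_rot: [-3.142, -0.0, 3.0]
contact_force: [1.9, 1.4, 0.6]
opening: 0.0482
grip_force: 0.0
t16.12 shift [ 0.1047 -0.4857  0.0105] turn 0.000 yaw 3.000
```

```bash
python3 -m jog '[[[0.3,0.007,-0.035,0,0],[0.3,0.015,-0.072,0,0],[0.3,0.023,-0.109,0,0],[0.3,0.031,-0.146,0,0],[0.3,0.039,-0.183,0,0]]]' 
python3 -m jog '[[[0.3,0.008,-0.037,0,0],[0.3,0.016,-0.074,0,0],[0.3,0.024,-0.111,0,0],[0.3,0.032,-0.148,0,0],[0.3,0.04,-0.185,0,0]]]' 
python3 -m jog '[[[0.3,0.008,-0.037,0,0],[0.3,0.016,-0.074,0,0],[0.3,0.025,-0.117,0,0],[0.3,0.025,-0.117,0,0],[0.3,0.025,-0.117,0,0]]]' 
python3 -c "
from h import *
rel(.453,-.259,.18)
c,i=shot('wrist','w7.png')
t=topdown('w',i,c,.022,.4,.51,-.32,-.20,4000);cv2.imwrite('pics/w7t.png',t[:,:,::-1])"
```

```text
time: 16.53
tool_pos: [0.5603, 0.0302, 0.189]
tool_rot: [3.142, 0.001, 3.0]
contact_force: [0.9, -0.7, 0.4]
opening: 0.0594
grip_force: 0.0
time: 16.95
tool_pos: [0.4946, -0.1475, 0.189]
tool_rot: [-3.141, 0.001, 3.0]
contact_force: [-0.1, 0.1, 0.5]
opening: 0.06
grip_force: 0.0
time: 17.37
tool_pos: [0.4534, -0.2603, 0.1887]
tool_rot: [-3.142, 0.0, 2.995]
contact_force: [0.2, 0.2, -0.5]
opening: 0.0595
grip_force: 0.0
t17.37 shift [0.0006 0.0013 0.0087] turn 0.000 yaw 2.995
```

View pics/w7t.png

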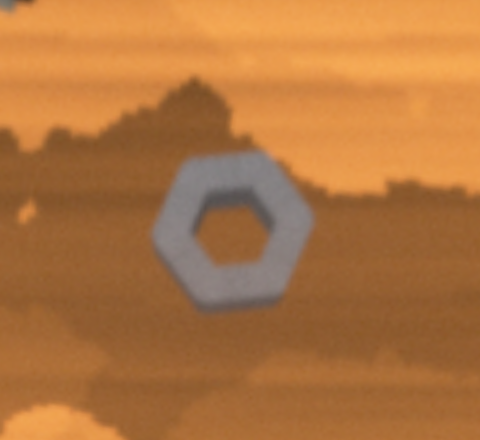

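The bright nut is centred at map (233,227), so (0.453, -0.258), and its flats call for yaw 2.71 (turn +0.286).

```bash
python3 -m jog '[[[0.3,0.0004,0.002,0.03,0.1],[0.3,0.0004,0.002,0.065,0.2],[0.3,0.0004,0.002,0.1,0.286],[0.3,0.0004,0.002,0.13,0.286],[0.3,0.0004,0.002,0.15,0.286]]]' 25
python3 -m jog '[[[0.3,0,0,0.015,0],[0.3,0,0,0.0275,0],[0.3,0,0,0.0275,0],[0.3,0,0,0.0275,0]]]' 
python3 -m jog '[[[-1,0,0,0,0],[-1,0,0,0,0],[-1,0,0,0,0],[-1,0,0,0,0],[-1,0,0,0,0]]]'
python3 -m jog '[[[-1,0,0,-0.02,0],[-1,0,0,-0.05,0],[-1,0,0,-0.08,0],[-1,0,0,-0.11,0],[-1,0,0,-0.14,0]]]' 
python3 -c "
from h import *
rel(.660,-.039,.15,3.1)"
```

```text
time: 17.83
tool_pos: [0.4537, -0.2535, 0.0361]
tool_rot: [3.14, -0.003, 2.716]
contact_force: [-0.5, -0.5, -0.2]
opening: 0.0594
grip_force: 0.0
time: 18.17
tool_pos: [0.4546, -0.2547, 0.011]
tool_rot: [3.141, -0.001, 2.716]
contact_force: [0.0, 1.2, 0.5]
opening: 0.0599
grip_force: 0.0
time: 18.58
tool_pos: [0.4543, -0.2564, 0.0118]
tool_rot: [-3.142, 0.001, 2.714]
contact_force: [0.0, 0.3, 3.0]
opening: 0.036
grip_force: 25.0
time: 19.0
tool_pos: [0.4537, -0.2561, 0.1525]
tool_rot: [3.141, -0.001, 2.714]
contact_force: [1.1, -0.8, -1.7]
opening: 0.0356
grip_force: 25.0
t19.00 shift [-0.0976  0.2831  0.0026] turn -0.386 yaw 2.714
```

```bash
python3 -m jog '[[[-1,-0.01,0.029,0,0],[-1,-0.022,0.064,0,0],[-1,-0.034,0.099,0,0],[-1,-0.046,0.134,0,0],[-1,-0.058,0.169,0,0]]]' 
python3 -m jog '[[[-1,-0.012,0.035,0,0],[-1,-0.024,0.07,0,0],[-1,-0.0396,0.1,0,-0.1],[-1,-0.0396,0.114,0,-0.2],[-1,-0.0396,0.114,0,-0.3]]]' 
python3 -m jog '[[[-1,0,0,0,-0.086],[-1,0,0,0,-0.086],[-1,0,0,0,-0.086],[-1,0,0,0,-0.086]]]' 
python3 -c "
from h import *
rel(.660,-.039,.0175,3.1)"
```

```text
time: 19.42
tool_pos: [0.5777, -0.1253, 0.1513]
tool_rot: [3.142, -0.0, 2.713]
contact_force: [1.2, -0.5, -1.0]
opening: 0.0359
grip_force: 25.0
time: 19.83
tool_pos: [0.6615, -0.0358, 0.1503]
tool_rot: [3.14, -0.0, 3.022]
contact_force: [-0.8, -0.1, -1.1]
opening: 0.0359
grip_force: 25.0
time: 20.17
tool_pos: [0.6601, -0.0396, 0.1511]
tool_rot: [3.141, -0.0, 3.097]
contact_force: [-0.4, 0.3, -1.3]
opening: 0.0358
grip_force: 25.0
t20.17 shift [1.000e-04 5.000e-04 1.336e-01] turn -0.003 yaw 3.097
```

```bash
python3 -m jog '[[[-1,0,0,0.025,0],[-1,0,0,0.05,0],[-1,0,0,0.075,0],[-1,0,0,0.1,0],[-1,0,0,0.115,0]]]' 
python3 -m jog '[[[-1,0,0,0.008,0],[-1,0,0,0.014,0],[-1,0,0,0.018,0],[-1,0,0,0.018,0],[-1,0,0,0.018,0]]]'
python3 -m jog '[[[0,0,0,0,0],[0.05,0,0,0,0],[0.05,0,0,0,0],[0.05,0,0,0,0]]]'
python3 -m jog '[[[0.05,0,0,-0.02,0],[0.05,0,0,-0.05,0],[0.05,0,0,-0.09,0],[0.05,0,0,-0.13,0],[0.05,0,0,-0.17,0]]]'
python3 -c "
from h import *
rel(.490,-.41,.19)"
```

```text
time: 20.58
tool_pos: [0.6588, -0.0395, 0.0334]
tool_rot: [3.141, -0.003, 3.097]
contact_force: [-0.2, 0.6, -2.3]
opening: 0.0353
grip_force: 25.0
time: 21.0
tool_pos: [0.6609, -0.0394, 0.0192]
tool_rot: [-3.141, 0.002, 3.099]
contact_force: [0.4, 0.5, -1.3]
opening: 0.0358
grip_force: 25.0
time: 21.33
tool_pos: [0.6606, -0.0393, 0.0188]
tool_rot: [-3.142, 0.001, 3.1]
contact_force: [-1.2, -0.3, 0.6]
opening: 0.0477
grip_force: 0.0
time: 21.75
tool_pos: [0.66, -0.0392, 0.1902]
tool_rot: [3.141, -0.0, 3.1]
contact_force: [1.4, -0.1, 0.2]
opening: 0.0481
grip_force: 0.0
t21.75 shift [ 1.543e-01 -3.776e-01  2.000e-04] turn 0.000 yaw 3.100
```

```bash
python3 -m jog '[[[0.3,0.013,-0.032,0,0],[0.3,0.027,-0.066,0,0],[0.3,0.041,-0.1,0,0],[0.3,0.055,-0.135,0,0],[0.3,0.069,-0.17,0,0]]]' 
python3 -m jog '[[[0.3,0.014,-0.035,0,0],[0.3,0.028,-0.07,0,0],[0.3,0.042,-0.105,0,0],[0.3,0.056,-0.14,0,0],[0.3,0.07,-0.17,0,0]]]' 
python3 -m jog '[[[0.3,0.015,-0.038,0,0],[0.3,0.015,-0.038,0,0],[0.3,0.015,-0.038,0,0],[0.3,0.015,-0.038,0,0]]]' 
python3 -c "
from h import *
rel(.499,-.418,.012)
c,i=shot('wrist','w8.png')
t=topdown('w',i,c,.03,.43,.56,-.48,-.34,4000);cv2.imwrite('pics/w8t.png',t[:,:,::-1])"
```

```text
time: 22.17
tool_pos: [0.5834, -0.2075, 0.1887]
tool_rot: [-3.141, 0.001, 3.1]
contact_force: [0.8, -0.2, -0.4]
opening: 0.0594
grip_force: 0.0
time: 22.58
tool_pos: [0.5061, -0.3754, 0.1885]
tool_rot: [-3.141, 0.001, 3.099]
contact_force: [-0.6, 0.2, -0.2]
opening: 0.0596
grip_force: 0.0
time: 22.92
tool_pos: [0.4906, -0.4103, 0.1881]
tool_rot: [3.141, 0.0, 3.099]
contact_force: [0.2, -0.4, 0.1]
opening: 0.0597
grip_force: 0.0
t22.92 shift [-0.0087 -0.0075  0.1761] turn 0.000 yaw 3.099
```

View pics/w8t.png

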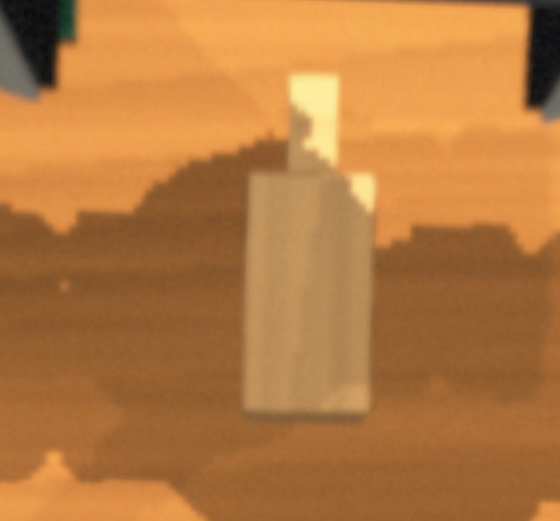

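The tenon centre is at map (310,243), so (0.499, -0.418) at yaw -0.02. Grasping it.

```bash
python3 -m jog '[[[0.3,-0.009,-0.007,0.03,-0.022],[0.3,-0.009,-0.007,0.065,-0.022],[0.3,-0.009,-0.007,0.1,-0.022],[0.3,-0.009,-0.007,0.13,-0.022],[0.3,-0.009,-0.007,0.15,-0.022]]]' 20
python3 -m jog '[[[0.3,0,0,0.015,0],[0.3,0,0,0.0255,0],[0.3,0,0,0.0255,0],[0.3,0,0,0.0255,0]]]' 
python3 -m jog '[[[-1,0,0,0,0],[-1,0,0,0,0],[-1,0,0,0,0],[-1,0,0,0,0],[-1,0,0,0,0]]]'
python3 -m jog '[[[-1,0,0,-0.02,0],[-1,0,0,-0.05,0],[-1,0,0,-0.08,0],[-1,0,0,-0.115,0],[-1,0,0,-0.15,0]]]' 
python3 -c "
from h import *
rel(.638,.296,.16,3.0)"
```

```text
time: 23.38
tool_pos: [0.4993, -0.4149, 0.035]
tool_rot: [3.138, -0.003, 3.124]
contact_force: [-0.3, 0.6, -0.3]
opening: 0.0599
grip_force: 0.0
time: 23.72
tool_pos: [0.5, -0.4171, 0.0129]
tool_rot: [3.141, 0.0, 3.123]
contact_force: [0.0, 0.6, 0.1]
opening: 0.0598
grip_force: 0.0
time: 24.13
tool_pos: [0.4995, -0.4181, 0.0133]
tool_rot: [-3.141, 0.001, 3.122]
contact_force: [-1.2, -0.5, 3.8]
opening: 0.0316
grip_force: 20.0
time: 24.55
tool_pos: [0.4989, -0.4176, 0.1639]
tool_rot: [3.141, -0.001, 3.122]
contact_force: [-0.1, -1.3, -0.0]
opening: 0.0318
grip_force: 20.0
t24.55 shift [-0.1248  0.7162  0.0044] turn 0.122 yaw 3.122
```

```bash
python3 -m jog '[[[-1,-0.005,0.028,0,0],[-1,-0.011,0.064,0,0],[-1,-0.017,0.1,0,0],[-1,-0.024,0.136,0,0],[-1,-0.03,0.172,0,0]]]' 
python3 -m jog '[[[-1,-0.006,0.036,0,0],[-1,-0.0125,0.072,0,0],[-1,-0.019,0.108,0,0],[-1,-0.025,0.144,0,0],[-1,-0.0315,0.18,0,0]]]' 
python3 -m jog '[[[-1,-0.006,0.036,0,0],[-1,-0.0125,0.072,0,0],[-1,-0.019,0.108,0,0],[-1,-0.025,0.144,0,0],[-1,-0.0315,0.18,0,0]]]' 
python3 -m jog '[[[-1,-0.006,0.036,0,0],[-1,-0.0125,0.072,0,0],[-1,-0.019,0.108,0,0],[-1,-0.025,0.144,0,0],[-1,-0.03,0.17,0,0]]]' 
python3 -c "
from h import *
rel(.638,.296,.0185,3.0)"
```

```text
time: 24.97
tool_pos: [0.5327, -0.2451, 0.1629]
tool_rot: [-3.142, 0.0, 3.121]
contact_force: [0.3, -0.4, -1.0]
opening: 0.0321
grip_force: 20.0
time: 25.38
tool_pos: [0.5677, -0.0655, 0.1629]
tool_rot: [-3.142, 0.0, 3.122]
contact_force: [1.3, 0.3, -0.9]
opening: 0.032
grip_force: 20.0
time: 25.8
tool_pos: [0.6028, 0.1139, 0.1629]
tool_rot: [3.142, 0.0, 3.122]
contact_force: [1.2, -1.2, -0.2]
opening: 0.0322
grip_force: 20.0
time: 26.22
tool_pos: [0.6359, 0.2847, 0.1627]
tool_rot: [3.141, 0.0, 3.123]
contact_force: [-0.1, -1.0, -0.4]
opening: 0.0317
grip_force: 20.0
t26.22 shift [-0.0018  0.0112  0.1442] turn 0.123 yaw 3.123
```

```bash
python3 -m jog '[[[-1,-0.002,0.0113,0,0.1],[-1,-0.002,0.0113,0,0.122],[-1,-0.002,0.0113,0.02,0.122],[-1,-0.002,0.0113,0.045,0.122],[-1,-0.002,0.0113,0.07,0.122]]]' 
python3 -m jog '[[[-1,0,0,0.025,0],[-1,0,0,0.045,0],[-1,0,0,0.06,0],[-1,0,0,0.068,0],[-1,0,0,0.07,0]]]'
python3 -m jog '[[[-1,0,0,0.003,0],[-1,0,0,0.004,0],[-1,0,0,0.004,0],[-1,0,0,0.004,0]]]'
python3 -m jog '[[[0,0,0,0,0],[0.05,0,0,0,0],[0.05,0,0,0,0],[0.05,0,0,0,0]]]'
python3 -m jog '[[[0.05,0,0,-0.02,0],[0.05,0,0,-0.05,0],[0.05,0,0,-0.09,0],[0.05,0,0,-0.13,0],[0.05,0,0,-0.17,0]]]'
python3 -m jog '[[[0.05,0.03,0,0,0],[0.05,0.06,0,0,0],[0.05,0.1,0,0,0],[0.05,0.1,0,0,0],[0.05,0.1,0,0,0]]]'
python3 -c "
from h import *
a=[shot(n,n+'9.png')[1] for n in ('scene','side')]
cv2.imwrite('pics/fin.png',np.vstack([cv2.resize(a[0][120:330,140:400],None,fx=1.5,fy=1.5),cv2.resize(a[1][130:340,160:420],None,fx=1.3,fy=1.3,) if 0 else cv2.resize(a[1][130:310,160:420],None,fx=1.5,fy=1.5)])[:,:,::-1])
print(robot.observe()['tool_pos'])"
```

```text
time: 26.63
tool_pos: [0.6388, 0.2916, 0.0928]
tool_rot: [3.141, 0.002, 3.001]
contact_force: [0.5, 0.2, -1.2]
opening: 0.0321
grip_force: 20.0
time: 27.05
tool_pos: [0.6376, 0.2913, 0.021]
tool_rot: [-3.14, -0.003, 3.0]
contact_force: [-1.1, 0.0, -0.3]
opening: 0.0318
grip_force: 20.0
time: 27.38
tool_pos: [0.639, 0.2929, 0.0199]
tool_rot: [3.141, 0.002, 3.0]
contact_force: [0.6, -0.3, 0.5]
opening: 0.0318
grip_force: 20.0
time: 27.72
tool_pos: [0.6386, 0.2929, 0.019]
tool_rot: [3.141, 0.0, 3.0]
contact_force: [-0.2, -0.3, 0.5]
opening: 0.0478
grip_force: 0.0
time: 28.13
tool_pos: [0.6381, 0.2927, 0.1905]
tool_rot: [-3.141, -0.0, 3.0]
contact_force: [0.2, 0.8, -0.2]
opening: 0.0484
grip_force: 0.0
time: 28.55
tool_pos: [0.5375, 0.3073, 0.1892]
tool_rot: [-3.141, -0.001, 3.002]
contact_force: [0.2, -0.5, 0.8]
opening: 0.0479
grip_force: 0.0
[0.54048949 0.30714462 0.18948546]
```

View pics/fin.png

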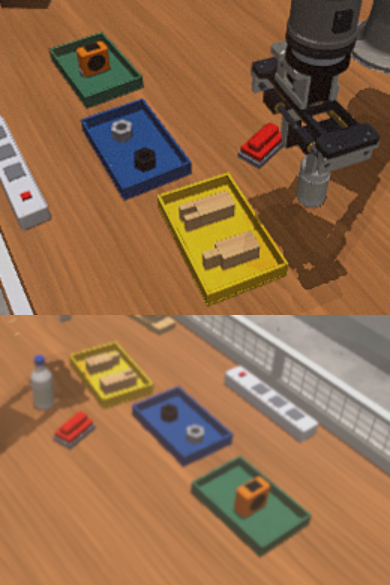

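Everything is in place: both workpieces lie flat in yellow (around (207,208) and (232,250) in the upper crop), both nuts flat in blue (122,128 and 145,158), and the tape stands in green (93,60). The glue bottle and sander haven't moved, and the arm is clear.

```bash
python3 -m jog '[[[0.05,0,0,-0.02,0],[0.05,0,0,-0.03,0],[0.05,0,0,-0.03,0],[0.05,0,0,-0.03,0]]]'; python3 -c "
from cell import robot
print(robot.hand_in())"
```

```text
time: 28.98
tool_pos: [0.5407, 0.3068, 0.2192]
tool_rot: [3.14, 0.002, 2.999]
contact_force: [0.3, 0.6, 0.4]
opening: 0.0483
grip_force: 0.0
the job is handed in; nothing more can be done
None
```

I put all five things in their own trays, set down gently, with the glue bottle and sanding block left standing, and handed the job in at about 29 s; no verdict was returned.

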